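# Start the flow-cell clamp's wing bolt in its thread

## Task

First lift the tall white bottle with the blue cap off the aluminium clamp plate, where it stands in the way, and stand it upright in the grey spill tray. Then start the clamp's orange wing bolt in its threaded boss: turn it backwards (counter-clockwise seen from above) until it drops into the thread, and from there turn it forward (clockwise) one full turn. Finish while still gripping the wing and holding the bolt still there, and leave everything else where it is.

Things in the scene. Friction and masses are not known exactly. Their poses are not given: they have to be found in the camera images.
- clamp: the fixed clamp: aluminium nut plate 150 x 230 x 12 mm (its x by y), origin at the centre of its underside, z up. An upright threaded boss, an open collar 58 mm across whose rim is 45 mm above the origin, stands on it at (0, -45) mm in its x, y. A blue block 40 x 30 mm, at most 42 mm high, sits at (-45, -95) mm
- bolt: captive orange wing bolt, upright in the boss. Origin on its axis at the centre of the wing's top face (102 mm above the clamp's underside when bolt_travel is 0); z up, x along the wing. The wing is a flat upright bar 40 mm long (x), 12 mm thick (y), 30 mm tall (z -30 to 0 mm), black dot on top at its +x end. Below it a collar 29 mm across and a 27 mm steel shank
- bolt_wing (a point): point on the bolt's axis 7 mm below the wing's top, a good TCP point for gripping the wing from above; axes as bolt. A spring and its weight press the bolt down with 8 to 10 N: it sinks by itself between fingers set loosely (1 mm each side) round the wing; a firm grip may hold it up until loosened
- bolt_turn (a joint): angle of the bolt about its axis, rad, counter-clockwise seen from above positive (= backwards, unscrewing), counted on through full turns. Where the thread begins is not marked; it starts between 0.5 and 1.9 rad short of it, so the drop comes within that much backward turning. Turning takes about 0.05 N m
- bolt_travel (a joint): height of the bolt, m, up positive; right-hand thread, 8 mm a turn. At the start the bolt rides on the outer end of the thread; turned backwards it creeps up to about 0, then drops about 8 mm at once into the thread (about -0.008). One turn forward of there it reads about -0.016. Stops at +0.002 and -0.0205
- bottle: loose white bottle, 140 mm tall, body 44 mm across up to 95 mm, then a neck, then a blue cap 30 mm across from 114 to 140 mm; about 150 g. Origin at the centre of its underside, z up. Stands on the clamp plate 75 to 95 mm from the bolt, where the gripper would hit it
- tray: fixed grey open spill tray, 160 x 220 mm (its x by y) outside, 30 mm high, walls and floor 5 mm thick; origin at the centre of its underside. The half on its -y side is empty
- tray_in (a point): centre of the tray's inner floor, 5 mm above its underside; axes as the tray
- jar: amber jar 48 mm across, 75 mm tall, in the +y half of the tray (bystander); origin at its underside
- fitting: brass fitting 20 mm across, 20 mm tall, on the clamp plate (bystander); origin at its underside
- tip_box: yellow pipette-tip box 85 x 120 x 60 mm (bystander); origin at its underside
- wrench: wrench lying on the bench (bystander)
- beaker: glass beaker 70 mm across, 90 mm tall (bystander); origin at its underside
- reagent: white bottle with a red cap, 64 mm across, 120 mm tall, on the bench (bystander); origin at its underside
- vial: small vial with a green cap, 28 mm across, 50 mm tall (bystander); origin at its underside
Things that resemble listed ones, but are neither listed nor needed, are in the scene too. What is shaped like the bottle but pink is not meant.

How it is judged (in metres and radians):
On the way, in this order (a step that is already met when the one before it is completed fails the run):
1. the bottle stands upright on the tray's floor, let go (x of bottle in the frame of tray_in between -0.056 and 0.056 m and y of bottle in the frame of tray_in between -0.086 and 0.086 m and z of bottle in the frame of tray_in between -0.005 and 0.006 m and angle between bottle's own z axis and vertical below 0.1 rad and linear speed of bottle below 0.03 m/s and contact force between the fingers and bottle below 0.3 N), for 0.2 s.
2. the bolt has been turned backwards to the start of the thread and has dropped into the thread (value of joint bolt_turn above -0.3 rad and value of joint bolt_travel below -0.0055 m), for 0.1 s.
At the end, for the whole second after the job is handed in: Bolt still, one turn (within a quarter) forward of the thread's start, 13.3 to 18.7 mm below its highest place, gripped at the wing (over 2 N, TCP within 35 mm of the point 7 mm under the wing's top); bottle upright on the tray's floor, let go, at rest (all of step 1 and value of joint bolt_turn between -7.85 and -4.71 rad and value of joint bolt_travel between -0.0187 and -0.0133 m and contact force between the fingers and bolt above 2 N and distance between the grasp point and bolt_wing below 0.035 m and velocity of joint bolt_turn between -0.4 and 0.4 rad/s and velocity of joint bolt_travel between -0.03 and 0.03 m/s); the arm keeps its last pose, push and grip.
It fails at once if a bystander is pushed more than 30 mm (distance of any of jar, fitting, tip_box, wrench, beaker, reagent, vial from where it was at the start of the episode above 0.03 m).
It fails at once if the bottle is tipped over (angle between bottle's own z axis and vertical above 0.7 rad).
It also fails if it takes over 72 s, if anything falls off the work surface, if the arm or the gripper's body presses on something with over 40 N, if the wrist force passes 120 N, or if a joint passes its speed limit or range.

## Robot

A 6-joint arm with a two-finger parallel gripper is mounted at the origin on the work surface. World frame = base frame: x ahead of the robot, y to its left, z up, the work surface at z = 0. Lengths are in m, angles in degrees, forces in N, time in s.
With the tool pointing down it reaches from about 0.4 to 0.825 m from the base axis. Payload 7 kg.
Tool frame: the origin (TCP) lies between the finger pads, 19 mm behind the fingertips; this is the grasp point; z points along the fingers, y is the line along which they close (so a half turn about z gives the same grasp; the last joint's range is limited). The gripper opens to 88 mm and grips with 3 to 60 N. Pads are 19 mm wide; open, the fingers measure 130 mm over their backs; the gripper's body (78 mm by 193 mm) begins 47 mm behind the grasp point.
Start: joints at [88.299, 20.546, 0.682, 0, -70.136, -16.507], TCP at [0.211, 0.641, 0.245] pointing down, gripper open.
Joint ranges: [-176.03, 176.03], [-82.01, 121.73], [-58.28, 71.71], [-173.87, 95.51], [-174.79, -0.11], [-173.66, 173.66]. Speed limits (degrees/s): [136.94, 136.94, 172.46, 180, 180, 180].

## Interface

Orientations are given as [roll, pitch, yaw] about the fixed x, y, z axes, in that order (R = Rz(yaw) Ry(pitch) Rx(roll)).
In Python, from plant import r gives the robot as it stands. The module is installed in compiled form; this text tells all that it offers.
- The arm moves only by the tool play_rows, never from a script. Its argument "rows" is a list of rows, each an object with "slide": the shift along the tool's x, y, z as a fraction of full scale, a list of three; "delta_rot": the turn, a rotation vector about the tool's x, y, z as a fraction of full scale, a list of three; "fingers": the opening, from -1 (shut) to 1 (fully open). In form: [{"slide": [x, y, z], "delta_rot": [rx, ry, rz], "fingers": fingers}, ...]. A call has 1 to 8 rows; each row shifts and turns the commanded pose from where the row before left it, along the tool's axes as they then stand; what a row does not reach is not made up. Full scale, the value 1, is 0.15 m for a shift and 0.08 rad for a turn. A row lasts 1/8 s, in which the tool goes at most 62.5 mm and 10.7 degrees, less where a joint would pass 70% of its speed; a pose out of reach is approached as far as the arm can. A call with a number of a shift or a turn outside -1 to 1 is refused whole. A call with a gripper value outside its range is refused whole. The fingers move at their own pace and stop on an object; "squeeze" is the grip in N (left out, the last holds). Time passes only in rows, so rows that do not move let the fingers close. It gives the time, the measured TCP pose, the force, the opening and the grip force at its end, in the units of the state.
- r.get_state(): the state, without advancing time (a new reading comes with each control period).
- r.capture(name): name is "scene" or "side" or "wrist"; returns a dict with "image" (400x640x3 uint8, blue, green, red), "fx", "fy", "cx", "cy" (pixels), "R" (3x3) and "t" (3): a world point X has camera coordinates R X + t; the wrist camera has in their place "T_tool_cam" (4x4, takes a point from camera to tool coordinates, whose origin is the TCP and whose axes are the flange's). Camera axes: x right, y down, z forward; pixel columns grow to the right and rows downward; lengths in m; the calibration is good to about 2 mm. A picture is of the moment at which its call begins: read the wrist's pose just before it. There is no depth.
- r.close_job(): hands the job in; it is judged then, once.
The state is a dict: "time_s": time; "joints": joint angles; "qd": joint speeds; "joint_torque": joint torques, N m; "tcp_pos": TCP position; "eef_rot": TCP orientation; "contact_force": force on the tool from outside, world axes, zero at the start; "moment": the same for the moment, N m; "gripper_width": finger opening in m; "gripper_force": force on a finger pad.
Only numpy, scipy, OpenCV 4.12 (cv2) and the standard library are available. Lean on these libraries where they do the work, as an engineer would, in place of code of your own. Each camera call takes 0.05 s, during which the arm holds its last target. There are 200 camera calls.

## Working session

There is one attempt and no reset: what is moved stays moved. The work goes in short steps, Python scripts to look and compute and a tool call to move; the robot and the scene stay as the last step left them, time stands still between calls to the robot, and variables do not carry over. Pictures are saved under pics/ and viewed, at most 10 in all, crops included, and the job is handed in when it is done.

Besides the shell and the picture viewer there is one more tool, called after ">>>" by a JSON object that holds its "fn" and its "kwargs". play_rows: Moves the arm, as the interface text tells. Shift numbers are shares of 0.15 m and turn numbers shares of 0.08 rad, none past 1 either way. Its arguments: {"type":"object","properties":{"rows":{"type":"array"},"squeeze":{"type":"number"}},"required":["rows"]}

```bash
mkdir -p pics; cat > h.py <<'E'
import numpy as np, cv2
from plant import r
from scipy.spatial.transform import Rotation as Ro
def cam(n):
    s=r.get_state(); c=r.capture(n)
    if n=="wrist":
        T=np.eye(4); T[:3,:3]=Ro.from_euler('xyz',s['eef_rot'],degrees=True).as_matrix(); T[:3,3]=s['tcp_pos']
        M=np.linalg.inv(T@np.array(c['T_tool_cam'])); c['R'],c['t']=M[:3,:3],M[:3,3]
    c['R']=np.array(c['R']);c['t']=np.array(c['t']).ravel()
    return c
def ray(c,u,v):
    d=c['R'].T@np.array([(u-c['cx'])/c['fx'],(v-c['cy'])/c['fy'],1]); return -c['R'].T@c['t'],d
def onz(c,u,v,z):
    o,d=ray(c,u,v); return o+d*(z-o[2])/d[2]
def proj(c,X):
    p=c['R']@np.array(X)+c['t']; return c['fx']*p[0]/p[2]+c['cx'],c['fy']*p[1]/p[2]+c['cy']
def tri(a,pa,b,pb):
    A=[];y=[]
    for c,p in((a,pa),(b,pb)):
        o,d=ray(c,*p);d/=np.linalg.norm(d);P=np.eye(3)-np.outer(d,d);A.append(P);y.append(P@o)
    return np.linalg.solve(sum(A),sum(y))
E
python3 - <<'E'
from h import *
for n in("scene","side","wrist"):
    c=cam(n); cv2.imwrite(f"pics/{n}0.png",c['image']); print(n,-c['R'].T@c['t'],c['R'][2],c['fx'])
print(r.get_state())
E
```

```text
scene [0.96416115 0.70716258 1.08626991] [-0.2980533  -0.55132973 -0.77923024] 489.67913892555634
side [ 0.07857966 -0.47841095  0.95592049] [ 0.47906089  0.43241713 -0.76388225] 397.6066988934644
wrist [0.27638272 0.62003303 0.38537132] [-0.24204264  0.07872096 -0.96706689] 342.238729713721
{'time_s': 0.15, 'joints': array([ 8.82985066e+01,  2.05832569e+01,  6.48529999e-01, -1.44557527e-02,
       -7.01367830e+01, -1.65072980e+01]), 'qd': array([-0.11991396, -0.21734353,  0.11743715,  0.14011066,  0.08000293,
        0.07394608]), 'joint_torque': array([-1.04490889e-03, -5.83276641e+01,  2.93291420e+01,  7.00119674e+00,
        8.77885264e-03, -1.05330878e-04]), 'tcp_pos': array([0.21083699, 0.6408827 , 0.24464491]), 'eef_rot': array([ 1.79927576e+02, -7.28932644e-03, -1.82137070e+01]), 'contact_force': array([-0.05742046, -0.17443415,  0.448276  ]), 'moment': array([ 0.01230588, -0.04265274,  0.04786363]), 'gripper_force': 0.0, 'gripper_width': 0.08764457865889083}
```

View pics/scene0.png

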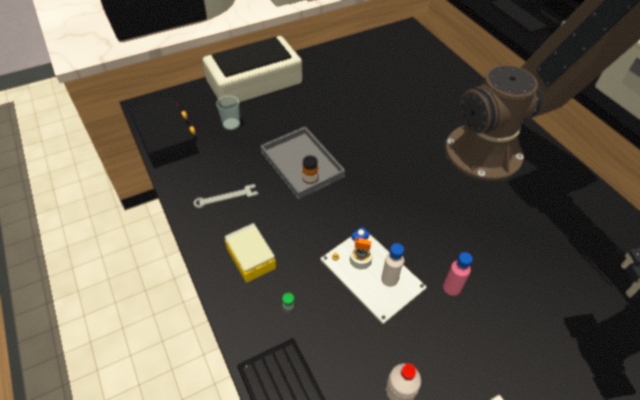

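View pics/side0.png

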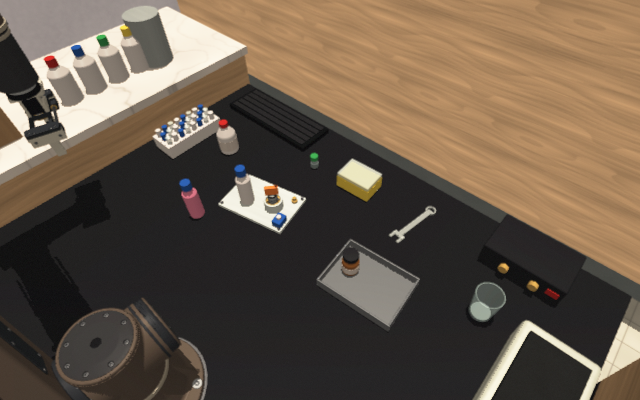

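Scene view: the wanted white bottle with blue cap is at (395,265), cap (397,250); side view (244,188), cap (240,171). Look-alikes are the pink bottle at (458,275), the reagent with red cap at (404,382) and the blue block at (361,234). The bolt is at (363,243) and the tray at (303,160).

```bash
python3 - <<'E'
from h import *
a=cam("scene");b=cam("side")
def m(c,lo,hi,box):
    h=cv2.cvtColor(c['image'],cv2.COLOR_BGR2HSV);k=cv2.inRange(h,lo,hi);z=np.zeros_like(k);x0,y0,x1,y1=box;z[y0:y1,x0:x1]=k[y0:y1,x0:x1];return z
def cen(k):
    n,l,s,ce=cv2.connectedComponentsWithStats(k);i=1+np.argmax(s[1:,4]);return ce[i],s[i]
bl=((100,120,50),(130,255,255))
pa,sa=cen(m(a,*bl,(383,238,412,262)));pb,sb=cen(m(b,*bl,(230,160,252,180)));print('cap',pa,sa,pb,sb,tri(a,pa,b,pb))
og=((3,170,150),(14,255,255))
pa,sa=cen(m(a,*og,(345,230,380,260)));pb,sb=cen(m(b,*og,(258,180,285,200)));print('wing',pa,sa,pb,sb,tri(a,pa,b,pb))
w=((0,0,150),(180,70,255))
for c,box in((a,(310,220,440,330)),(b,(210,165,315,235))):
    k=m(c,*w,box);q=max(cv2.findContours(k,0,2)[0],key=cv2.contourArea)
    ap=cv2.approxPolyDP(cv2.convexHull(q),5,True)[:,0];print('plate',[(tuple(p),onz(c,*p,.012)[:2].round(3)) for p in ap])
for c,P in((a,[(262,151),(306,128),(344,171),(298,195)]),(b,[(351,242),(419,275),(387,325),(318,281)])):
    print('tray',[onz(c,*p,.03)[:2].round(3) for p in P])
A=cv2.resize(a['image'][215:325,310:440],None,fx=4,fy=4,interpolation=2);B=cv2.resize(b['image'][160:240,210:315],None,fx=4,fy=4,interpolation=2)
o=np.zeros((440,800,3),np.uint8);A=cv2.resize(A,(400,338));B=cv2.resize(B,(400,305));o[:338,:400]=A;o[:305,400:]=B
cv2.imwrite('pics/c1.png',o)
E
```

```text
cap [396.54787234 250.04787234] [390 243  15  16 188] [239.6504065  169.98373984] [234 164  12  13 123] [0.51009318 0.25178994 0.14422156]
wing [361.79761905 244.53571429] [355 239  16  11  84] [270.48484848 187.36363636] [265 186  12   4  33] [0.55082284 0.1747291  0.09129294]
plate [((np.int32(425), np.int32(288)), array([0.445, 0.314])), ((np.int32(382), np.int32(322)), array([0.587, 0.341])), ((np.int32(321), np.int32(257)), array([0.632, 0.117])), ((np.int32(348), np.int32(238)), array([0.54 , 0.098])), ((np.int32(370), np.int32(235)), array([0.483, 0.116])), ((np.int32(402), np.int32(258)), array([0.447, 0.215]))]
plate [((np.int32(236), np.int32(177)), array([0.551, 0.355])), ((np.int32(251), np.int32(175)), array([0.59 , 0.324])), ((np.int32(305), np.int32(199)), array([0.63 , 0.117])), ((np.int32(279), np.int32(232)), array([0.489, 0.087])), ((np.int32(219), np.int32(204)), array([0.441, 0.306]))]
tray [array([ 0.621, -0.284]), array([ 0.458, -0.315]), array([ 0.441, -0.102]), array([ 0.6  , -0.082])]
tray [array([ 0.589, -0.101]), array([ 0.624, -0.303]), array([ 0.458, -0.319]), array([ 0.437, -0.114])]
```

View pics/c1.png

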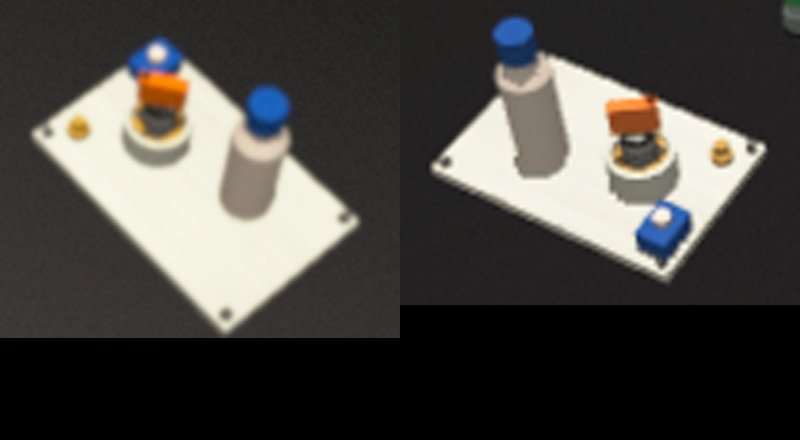

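The crop confirms the choice: the white bottle with the blue cap stands on the plate, with cap centre about (0.510, 0.252). Next I move to it.

>>> {"fn": "play_rows", "kwargs": {"rows": [{"slide": [0.3,0.205,0],"delta_rot": [0,0,0],"fingers": 1},{"slide": [0.3,0.205,0],"delta_rot": [0,0,0],"fingers": 1},{"slide": [0.3,0.205,0],"delta_rot": [0,0,0],"fingers": 1},{"slide": [0.3,0.205,0],"delta_rot": [0,0,0],"fingers": 1},{"slide": [0.3,0.205,0],"delta_rot": [0,0,0],"fingers": 1},{"slide": [0.3,0.205,0],"delta_rot": [0,0,0],"fingers": 1},{"slide": [0.3,0.205,0],"delta_rot": [0,0,0],"fingers": 1},{"slide": [0.3,0.205,0],"delta_rot": [0,0,0],"fingers": 1}]}}

```text
time_s: 1.25
tcp_pos: [0.4769, 0.2935, 0.2456]
eef_rot: [-180.0, -0.0, -18.2]
contact_force: [0.4, 1.0, 1.4]
gripper_width: 0.0878
gripper_force: 0.0
```

```bash
cat >> h.py <<'E'
def totool(p):
    s=r.get_state();R=Ro.from_euler('xyz',s['eef_rot'],degrees=True).as_matrix();return R.T@(np.array(p)-s['tcp_pos'])
def mask(c,lo,hi): return cv2.inRange(cv2.cvtColor(c['image'],cv2.COLOR_BGR2HSV),lo,hi)
def blobs(k,mn=40):
    n,l,s,ce=cv2.connectedComponentsWithStats(k);return [(ce[i].round(1),s[i]) for i in range(1,n) if s[i,4]>mn]
E
python3 - <<'E'
from h import *
c=cam("wrist");cv2.imwrite('pics/w1.png',c['image'])
s=r.get_state();print(s['tcp_pos'],s['eef_rot'],s['joints'],s['time_s'],proj(c,(.51,.252,.152)))
for ce,st in blobs(mask(c,(100,120,50),(130,255,255))): print(ce,st,onz(c,*ce,.152))
print(totool((.51,.252,.134))/.15)
E
```

```text
[0.479109   0.28939294 0.24546188] [ 1.79928894e+02 -3.44362888e-02 -1.83167836e+01] [ 5.12114413e+01  9.74648509e+00 -1.40699679e+01  6.24221679e-02
 -6.62381311e+01  2.04465743e+01] 1.3 (np.float64(362.24845197719713), np.float64(145.163927987609))
[481.5  83. ] [ 462   59   42   49 1018] [0.52439576 0.16703113 0.152     ]
[360.2 143.3] [ 340  123   41   42 1367] [0.51164251 0.25296911 0.152     ]
[304.6 309.1] [288 297  34  23 612] [0.40278798 0.32984431 0.152     ]
[0.27340243 0.17101241 0.74345649]
```

View pics/w1.png

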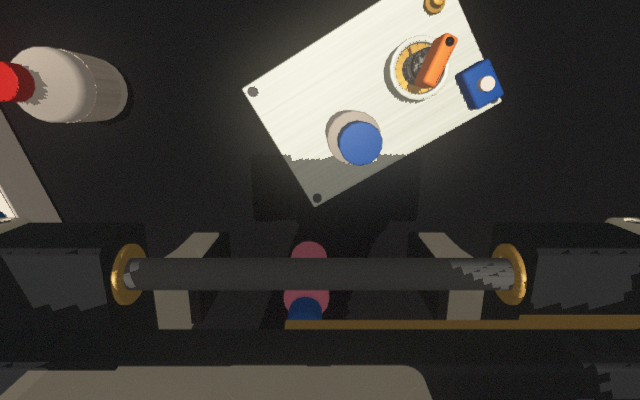

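The wrist view shows the blue cap of the white bottle at (360,143), the orange wing with its black dot end at (449,41), and the pink bottle under the gripper at (308,280). Cap estimate is now (0.511, 0.2525).

>>> {"fn": "play_rows", "kwargs": {"rows": [{"slide": [0.14,0.084,0],"delta_rot": [0,0,0],"fingers": 1},{"slide": [0.14,0.084,0],"delta_rot": [0,0,0],"fingers": 1},{"slide": [0,0,0],"delta_rot": [0,0,0],"fingers": 1},{"slide": [0,0,0],"delta_rot": [0,0,0],"fingers": 1},{"slide": [0,0,0],"delta_rot": [0,0,0],"fingers": 1}]}}

```text
time_s: 1.92
tcp_pos: [0.5076, 0.2585, 0.2454]
eef_rot: [-180.0, 0.0, -18.2]
contact_force: [-0.1, 0.1, 0.4]
gripper_width: 0.0874
gripper_force: 0.0
```

>>> {"fn": "play_rows", "kwargs": {"rows": [{"slide": [0.034,0.031,0],"delta_rot": [0,0,0],"fingers": 1},{"slide": [0,0,0.25],"delta_rot": [0,0,0],"fingers": 1},{"slide": [0,0,0.25],"delta_rot": [0,0,0],"fingers": 1},{"slide": [0,0,0.15],"delta_rot": [0,0,0],"fingers": 1},{"slide": [0,0,0.09],"delta_rot": [0,0,0],"fingers": 1},{"slide": [0,0,0],"delta_rot": [0,0,0],"fingers": -0.2},{"slide": [0,0,0],"delta_rot": [0,0,0],"fingers": -0.6},{"slide": [0,0,0],"delta_rot": [0,0,0],"fingers": -1}], "squeeze": 15}}

```text
time_s: 2.92
tcp_pos: [0.5119, 0.2524, 0.1354]
eef_rot: [-179.9, -0.1, -18.2]
contact_force: [0.1, 0.1, 0.5]
gripper_width: 0.0634
gripper_force: 0.0
```

>>> {"fn": "play_rows", "kwargs": {"rows": [{"slide": [0,0,0],"delta_rot": [0,0,0],"fingers": -1},{"slide": [0,0,0],"delta_rot": [0,0,0],"fingers": -1},{"slide": [0,0,0],"delta_rot": [0,0,0],"fingers": -1},{"slide": [0,0,0],"delta_rot": [0,0,0],"fingers": -1}]}}

```text
time_s: 3.42
tcp_pos: [0.5115, 0.252, 0.1344]
eef_rot: [-180.0, -0.0, -18.2]
contact_force: [-0.5, 0.7, 1.3]
gripper_width: 0.0299
gripper_force: 13.9
```

>>> {"fn": "play_rows", "kwargs": {"rows": [{"slide": [0,0,-0.12],"delta_rot": [0,0,0],"fingers": -1},{"slide": [0,0,-0.25],"delta_rot": [0,0,0],"fingers": -1},{"slide": [0,0,-0.25],"delta_rot": [0,0,0],"fingers": -1},{"slide": [0,0,-0.25],"delta_rot": [0,0,0],"fingers": -1},{"slide": [0,0,0],"delta_rot": [0,0,0],"fingers": -1}]}}

```text
time_s: 4.05
tcp_pos: [0.5125, 0.2527, 0.2679]
eef_rot: [-179.7, -0.2, -18.2]
contact_force: [-0.5, 0.1, -3.7]
gripper_width: 0.0298
gripper_force: 14.3
```

>>> {"fn": "play_rows", "kwargs": {"rows": [{"slide": [0.05,0.13,0],"delta_rot": [0,0,0],"fingers": -1},{"slide": [0.1,0.265,0],"delta_rot": [0,0,0],"fingers": -1},{"slide": [0.1,0.265,0],"delta_rot": [0,0,0],"fingers": -1},{"slide": [0.1,0.265,0],"delta_rot": [0,0,0],"fingers": -1},{"slide": [0.1,0.265,0],"delta_rot": [0,0,0],"fingers": -1},{"slide": [0.1,0.265,0],"delta_rot": [0,0,0],"fingers": -1},{"slide": [0.1,0.265,0],"delta_rot": [0,0,0],"fingers": -1},{"slide": [0.1,0.265,0],"delta_rot": [0,0,0],"fingers": -1}]}}

```text
time_s: 5.05
tcp_pos: [0.5239, -0.0682, 0.2634]
eef_rot: [179.9, 0.1, -18.2]
contact_force: [0.7, -0.0, -2.0]
gripper_width: 0.0298
gripper_force: 14.3
```

>>> {"fn": "play_rows", "kwargs": {"rows": [{"slide": [0.1,0.265,0],"delta_rot": [0,0,0],"fingers": -1},{"slide": [0.1,0.265,0],"delta_rot": [0,0,0],"fingers": -1},{"slide": [0.1,0.265,0],"delta_rot": [0,0,0],"fingers": -1},{"slide": [0.1,0.265,0],"delta_rot": [0,0,0],"fingers": -1},{"slide": [0.05,0.13,0],"delta_rot": [0,0,0],"fingers": -1},{"slide": [0,0,0],"delta_rot": [0,0,0],"fingers": -1},{"slide": [0,0,0],"delta_rot": [0,0,0],"fingers": -1}]}}

```text
time_s: 5.92
tcp_pos: [0.5331, -0.2563, 0.2642]
eef_rot: [-180.0, 0.1, -18.2]
contact_force: [0.5, -0.7, -2.3]
gripper_width: 0.0296
gripper_force: 14.4
```

```bash
python3 - <<'E'
from h import *
b=cam("scene");d=cam("side");A=b['image'][60:220,220:400];B=d['image'][180:350,290:470]
A=cv2.resize(A,(400,356));B=cv2.resize(B,(400,378));o=np.zeros((380,800,3),np.uint8);o[:356,:400]=A;o[:378,400:]=B
cv2.imwrite('pics/c2.png',o);s=r.get_state();print(s['tcp_pos'],s['gripper_width'],s['gripper_force'],s['contact_force'])
for c in(b,d):print(blobs(mask(c,(5,120,60),(22,255,255)),15)[:8])
print(proj(b,(.533,-.2525,.005)),proj(d,(.533,-.2525,.005)))
E
```

```text
[ 0.53350896 -0.25588569  0.26474092] 0.029600829812984487 14.405594840354752 [-0.72163429 -1.72294068 -1.95556766]
[(array([423.6,  28. ]), array([ 304,    0,  209,   70, 5602], dtype=int32)), (array([136.6, 105.7]), array([  66,   28,  207,  172, 8618], dtype=int32)), (array([604.3, 152.2]), array([ 561,  101,   79,  109, 4176], dtype=int32)), (array([184.1, 114. ]), array([181, 110,   7,   9,  51], dtype=int32)), (array([191.9, 129.3]), array([188, 125,   8,  10,  55], dtype=int32)), (array([309.7, 170.8]), array([302, 166,  17,  10, 110], dtype=int32)), (array([362.6, 245.7]), array([355, 239,  16,  21, 193], dtype=int32)), (array([335. , 256.1]), array([332, 253,   7,   7,  34], dtype=int32))]
[(array([271.6, 190.5]), array([265, 184,  13,  11,  92], dtype=int32)), (array([418.1, 221.6]), array([413, 217,  11,  10,  37], dtype=int32)), (array([349.7, 264.2]), array([342, 258,  17,  11,  98], dtype=int32)), (array([502.2, 268.3]), array([497, 263,  13,  11,  69], dtype=int32)), (array([532. , 286.1]), array([527, 280,  12,  12,  75], dtype=int32))]
(np.float64(293.31804806669464), np.float64(154.11154953062794)) (np.float64(382.0664512576676), np.float64(292.02498364602775))
```

View pics/c2.png

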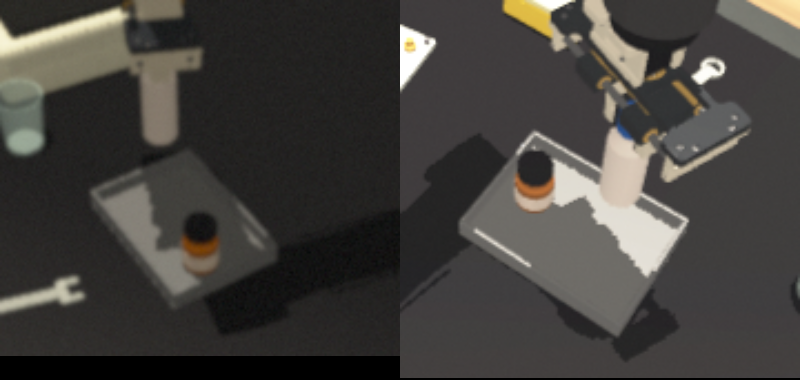

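The bottle hangs straight. The tray target projects to (293,154) in scene and (382,292) in side, on the empty floor beside the jar (310,171). I lower it.

>>> {"fn": "play_rows", "kwargs": {"rows": [{"slide": [0,0,0.25],"delta_rot": [0,0,0],"fingers": -1},{"slide": [0,0,0.25],"delta_rot": [0,0,0],"fingers": -1},{"slide": [0,0,0.25],"delta_rot": [0,0,0],"fingers": -1},{"slide": [0,0,0.12],"delta_rot": [0,0,0],"fingers": -1},{"slide": [0,0,0],"delta_rot": [0,0,0],"fingers": -1},{"slide": [0,0,0],"delta_rot": [0,0,0],"fingers": -1},{"slide": [0,0,0],"delta_rot": [0,0,0],"fingers": -1}]}}

```text
time_s: 6.9
tcp_pos: [0.5344, -0.2566, 0.1357]
eef_rot: [-180.0, -0.1, -18.2]
contact_force: [1.8, -0.2, -1.7]
gripper_width: 0.0298
gripper_force: 14.4
```

>>> {"fn": "play_rows", "kwargs": {"rows": [{"slide": [0,0,0.02],"delta_rot": [0,0,0],"fingers": -1},{"slide": [0,0,0.01],"delta_rot": [0,0,0],"fingers": -1},{"slide": [0,0,0],"delta_rot": [0,0,0],"fingers": -1},{"slide": [0,0,0],"delta_rot": [0,0,0],"fingers": -1}]}}

```text
time_s: 7.4
tcp_pos: [0.5336, -0.2568, 0.1299]
eef_rot: [180.0, 0.0, -18.2]
contact_force: [0.5, 0.4, -1.7]
gripper_width: 0.0299
gripper_force: 14.4
```

>>> {"fn": "play_rows", "kwargs": {"rows": [{"slide": [0,0,0.01],"delta_rot": [0,0,0],"fingers": -1},{"slide": [0,0,0.008],"delta_rot": [0,0,0],"fingers": -1},{"slide": [0,0,0],"delta_rot": [0,0,0],"fingers": -1},{"slide": [0,0,0],"delta_rot": [0,0,0],"fingers": -1}]}}

```text
time_s: 7.9
tcp_pos: [0.5338, -0.2568, 0.1275]
eef_rot: [180.0, -0.0, -18.2]
contact_force: [-0.2, 0.8, 2.8]
gripper_width: 0.0301
gripper_force: 14.5
```

Contact with the floor; release and rise.

>>> {"fn": "play_rows", "kwargs": {"rows": [{"slide": [0,0,0],"delta_rot": [0,0,0],"fingers": -0.2},{"slide": [0,0,0],"delta_rot": [0,0,0],"fingers": 0.4},{"slide": [0,0,0],"delta_rot": [0,0,0],"fingers": 0.4},{"slide": [0,0,0],"delta_rot": [0,0,0],"fingers": 0.4},{"slide": [0,0,-0.2],"delta_rot": [0,0,0],"fingers": 0.4},{"slide": [0,0,-0.3],"delta_rot": [0,0,0],"fingers": 0.4},{"slide": [0,0,-0.2],"delta_rot": [0,0,0],"fingers": 0.4},{"slide": [0,0,0],"delta_rot": [0,0,0],"fingers": 0.4}]}}

```text
time_s: 8.9
tcp_pos: [0.5349, -0.2571, 0.2351]
eef_rot: [-180.0, -0.3, -18.2]
contact_force: [0.4, 0.2, 0.4]
gripper_width: 0.0616
gripper_force: 0.0
```

```bash
python3 - <<'E'
from h import *
a=cam("scene");b=cam("side")
P=[]
for c in(a,b):
    x,y=proj(c,(.534,-.257,.132));k=mask(c,(100,120,50),(130,255,255));q=min(blobs(k,20),key=lambda t:np.hypot(*(t[0]-(x,y))));print(q,x,y);P.append(q[0])
print(tri(a,P[0],b,P[1]),r.get_state()['tcp_pos'])
# wing from wrist shot w1 geometry: dot & far end
c=cam("wrist")
import json
img=cv2.imread('pics/w1.png');k=cv2.inRange(cv2.cvtColor(img,cv2.COLOR_BGR2HSV),(3,170,120),(14,255,255));k[:,:400]=0;k[120:]=0
R=Ro.from_euler('xyz',[180,0,-18.3],degrees=True).as_matrix();T=np.eye(4);T[:3,:3]=R;T[:3,3]=[.479,.2895,.2455]
M=np.linalg.inv(T@np.array(c['T_tool_cam']));c['R'],c['t']=M[:3,:3],M[:3,3]
ct=max(cv2.findContours(k,0,2)[0],key=cv2.contourArea);bx=cv2.boxPoints(cv2.minAreaRect(ct));print([(p,onz(c,*p,.1)[:2].round(4)) for p in bx]);print(onz(c,449,41,.1))
E
```

```text
(array([291.7, 121.3]), array([286, 115,  12,  13, 121], dtype=int32)) 291.1955729478509 122.19014084591838
(array([388.4, 267. ]), array([383, 260,  12,  15, 152], dtype=int32)) 388.75497352080026 267.65914885425434
[ 0.53280287 -0.25621611  0.13559659] [ 0.53341345 -0.2565704   0.23200029]
[(array([421.87802,  81.09756], dtype=float32), array([0.5385, 0.1841])), (array([444.56094 ,  31.951214], dtype=float32), array([0.5678, 0.159 ])), (array([457.3707 ,  37.86341], dtype=float32), array([0.5606, 0.1506])), (array([434.68777,  87.00975], dtype=float32), array([0.5309, 0.1755]))]
[0.56048601 0.15718135 0.1       ]
```

>>> {"fn": "play_rows", "kwargs": {"rows": [{"slide": [-0.15,-0.34,0],"delta_rot": [0,0,0],"fingers": 0},{"slide": [-0.15,-0.34,0],"delta_rot": [0,0,0],"fingers": 0},{"slide": [-0.15,-0.34,0],"delta_rot": [0,0,0],"fingers": 0},{"slide": [-0.15,-0.34,0],"delta_rot": [0,0,0],"fingers": 0},{"slide": [-0.15,-0.34,0],"delta_rot": [0,0,0],"fingers": 0},{"slide": [-0.15,-0.34,0],"delta_rot": [0,0,0],"fingers": 0},{"slide": [-0.15,-0.34,0],"delta_rot": [0,0,0],"fingers": 0},{"slide": [-0.15,-0.34,0],"delta_rot": [0,0,0],"fingers": 0}]}}

```text
time_s: 10.05
tcp_pos: [0.4891, 0.1886, 0.2311]
eef_rot: [179.9, 0.1, -18.2]
contact_force: [0.5, -0.5, -0.0]
gripper_width: 0.0437
gripper_force: 0.0
```

>>> {"fn": "play_rows", "kwargs": {"rows": [{"slide": [0,0,0],"delta_rot": [0,0,1],"fingers": -0.3},{"slide": [0,0,0],"delta_rot": [0,0,1],"fingers": -0.3},{"slide": [0,0,0],"delta_rot": [0,0,1],"fingers": -0.3},{"slide": [0,0,0],"delta_rot": [0,0,1],"fingers": -0.3},{"slide": [0,0,0],"delta_rot": [0,0,0.8],"fingers": -0.3},{"slide": [0,0,0],"delta_rot": [0,0,0],"fingers": -0.3},{"slide": [0,0,0],"delta_rot": [0,0,0],"fingers": -0.3}]}}

```text
time_s: 10.92
tcp_pos: [0.4899, 0.1869, 0.2315]
eef_rot: [179.9, 0.0, -40.1]
contact_force: [1.4, 0.3, 0.1]
gripper_width: 0.0306
gripper_force: 0.0
```

```bash
python3 - <<'E'
from h import *
c=cam("wrist");s=r.get_state();print(s['tcp_pos'],s['eef_rot'],s['joints'][[0,5]],s['time_s'])
for b in blobs(mask(c,(3,170,100),(14,255,255)),100):print(b)
u,v=map(int,proj(c,(.548,.168,.1)));print(u,v)
x0,y0=max(u-80,0),max(v-60,0);C=c['image'][y0:y0+120,x0:x0+160];print(x0,y0)
cv2.imwrite('pics/w2.png',cv2.resize(C,None,fx=5,fy=5,interpolation=2))
E
```

```text
[0.4899639  0.18697596 0.23169486] [ 1.79948963e+02  8.66485545e-03 -4.01445301e+01] [42.33866127  7.51775503] 10.975
289 123
209 63
```

View pics/w2.png

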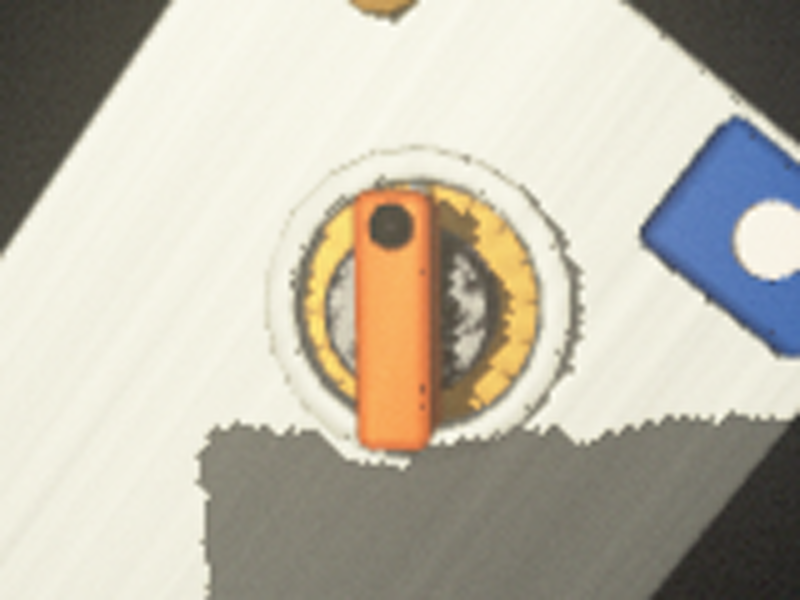

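The crop shows the wing upright and parallel to the tool x axis, with the black dot at crop (390,227) and the wing top centre at about (394,315). In full pixels that centre is (288,126).

```bash
python3 - <<'E'
from h import *
c=cam("wrist")
for p in [(288,126),(209+394/5,63+192/5),(209+394/5,63+440/5)]:print(onz(c,*p,.1))
# boss rim ring centre z=.045
print(onz(c,209+424/5,63+305/5,.045))
p=onz(c,288,126,.1);p[2]=.093;print(totool(p)/.15)
E
```

```text
[0.54772635 0.17022098 0.1       ]
[0.56167764 0.15811623 0.1       ]
[0.53323184 0.18322121 0.1       ]
[0.54656995 0.17025353 0.045     ]
[ 0.36628863 -0.16319867  0.92548942]
```

>>> {"fn": "play_rows", "kwargs": {"rows": [{"slide": [0.18,-0.08,0],"delta_rot": [0,0,0],"fingers": -0.25},{"slide": [0.18,-0.08,0],"delta_rot": [0,0,0],"fingers": -0.25},{"slide": [0,0,0.2],"delta_rot": [0,0,0],"fingers": -0.25},{"slide": [0,0,0.2],"delta_rot": [0,0,0],"fingers": -0.25},{"slide": [0,0,0],"delta_rot": [0,0,0],"fingers": -0.25},{"slide": [0,0,0],"delta_rot": [0,0,0],"fingers": -0.25},{"slide": [0,0,0],"delta_rot": [0,0,0],"fingers": -0.25}]}}

```text
time_s: 11.9
tcp_pos: [0.5476, 0.1711, 0.1737]
eef_rot: [-179.9, -0.0, -40.2]
contact_force: [0.9, 0.4, -0.0]
gripper_width: 0.0327
gripper_force: 0.0
```

```bash
python3 - <<'E'
from h import *
print(totool((.547,.170,.095))/.15,r.get_state()['joints'].round(1),r.get_state()['contact_force'])
c=cam("wrist");print(proj(c,(.547,.17,.1)),blobs(mask(c,(3,150,80),(14,255,255)),60))
E
```

```text
[0.00130141 0.00903464 0.52466701] [ 36.9  14.3 -18.2   0.  -57.4  12.9] [ 0.86128475  0.38442141 -0.04231679]
(np.float64(321.6693423643446), np.float64(215.5801941900416)) [(array([320.1, 232. ]), array([311, 216,  17,  28, 347], dtype=int32))]
```

>>> {"fn": "play_rows", "kwargs": {"rows": [{"slide": [0,0.005,0.2],"delta_rot": [0,0,0],"fingers": -0.25},{"slide": [0,0,0.2],"delta_rot": [0,0,0],"fingers": -0.25},{"slide": [0,0,0.12],"delta_rot": [0,0,0],"fingers": -0.25},{"slide": [0,0,0],"delta_rot": [0,0,0],"fingers": -0.25},{"slide": [0,0,0],"delta_rot": [0,0,0],"fingers": -0.6},{"slide": [0,0,0],"delta_rot": [0,0,0],"fingers": -0.66},{"slide": [0,0,0],"delta_rot": [0,0,0],"fingers": -0.66},{"slide": [0,0,0],"delta_rot": [0,0,0],"fingers": -0.66}], "squeeze": 5}}

```text
time_s: 12.95
tcp_pos: [0.5465, 0.1701, 0.0946]
eef_rot: [-180.0, -0.0, -40.2]
contact_force: [0.4, -0.3, -0.4]
gripper_width: 0.0152
gripper_force: 0.0
```

>>> {"fn": "play_rows", "kwargs": {"rows": [{"slide": [0,0,0],"delta_rot": [0,0,0],"fingers": -1},{"slide": [0,0,0],"delta_rot": [0,0,0],"fingers": -1},{"slide": [0,0,0],"delta_rot": [0,0,0],"fingers": -1},{"slide": [0,0,0],"delta_rot": [0,0,0],"fingers": -1}]}}

```text
time_s: 13.45
tcp_pos: [0.5469, 0.1706, 0.0944]
eef_rot: [-179.9, -0.0, -40.2]
contact_force: [1.6, 5.3, 1.0]
gripper_width: 0.0118
gripper_force: 5.0
```

```bash
python3 - <<'E'
from h import *
s=r.get_state();print(s['tcp_pos'],s['gripper_width'],s['contact_force'])
c=cam("wrist");cv2.imwrite('pics/w3.png',c['image']);cv2.imwrite('pics/s3.png',np.hstack([cv2.resize(cam(n)['image'][y:y+60,x:x+80],(400,300),interpolation=2) for n,x,y in(("scene",322,215),("side",230,160))]))
print(blobs(mask(c,(3,150,80),(14,255,255)),60))
E
```

```text
[0.54688935 0.17056238 0.09439798] 0.011775929036715793 [1.60986583 5.29912528 0.9510467 ]
[(array([318.5, 233.6]), array([ 305,  211,   28,   47, 1045], dtype=int32)), (array([318. , 300.2]), array([305, 290,  27,  23, 575], dtype=int32))]
```

View pics/w3.png

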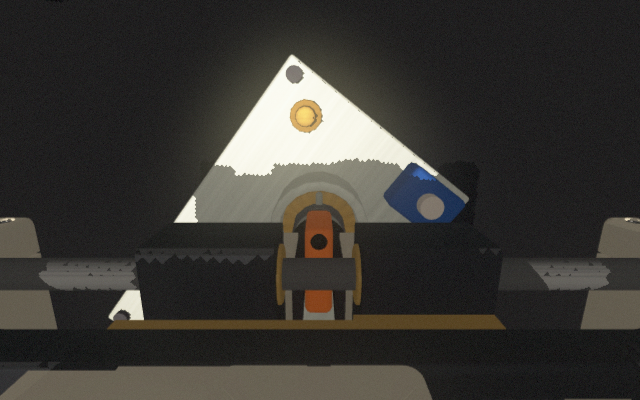

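The wrist view shows the wing held between the pads, with the dot at (319,241) facing ahead. Centre it slightly, loosen to 14 mm, and start turning backwards.

>>> {"fn": "play_rows", "kwargs": {"rows": [{"slide": [0,-0.004,0],"delta_rot": [0,0,0],"fingers": -0.68},{"slide": [0,0,0],"delta_rot": [0,0,0],"fingers": -0.68},{"slide": [0,0,0],"delta_rot": [0,0,-1],"fingers": -0.68},{"slide": [0,0,0],"delta_rot": [0,0,-1],"fingers": -0.68},{"slide": [0,0,0],"delta_rot": [0,0,-1],"fingers": -0.68},{"slide": [0,0,0],"delta_rot": [0,0,-1],"fingers": -0.68},{"slide": [0,0,0],"delta_rot": [0,0,-1],"fingers": -0.68},{"slide": [0,0,0],"delta_rot": [0,0,-1],"fingers": -0.68}]}}

```text
time_s: 14.6
tcp_pos: [0.5473, 0.1704, 0.0945]
eef_rot: [-180.0, -0.1, -12.6]
contact_force: [1.6, 1.1, 1.5]
gripper_width: 0.0141
gripper_force: 4.2
```

```bash
cat > m.py <<'E'
from h import *
s=r.get_state();c=cam("wrist");k=mask(c,(3,150,80),(14,255,255));B=[b for b in blobs(k,200) if abs(b[0][0]-319)<40]
print(s['time_s'],s['tcp_pos'].round(4),s['eef_rot'].round(1),s['joints'][5].round(1),s['gripper_width'],s['contact_force'].round(1))
for b in B:print(b)
g=cv2.cvtColor(c['image'],cv2.COLOR_BGR2GRAY);b=B[0];x,y,w,h=b[1][:4]
sub=c['image'][y-2:y+h,x:x+w];q=cv2.inRange(sub[:,:,2],0,70);print([(e+[x,y-2],t[2:]) for e,t in blobs(q,30)])
E
python3 m.py; python3 - <<'E'
import cv2
from h import *
i=cv2.imread('pics/w3.png');q=cv2.inRange(i[209:258,305:333,2],0,70);print([(e+[305,209],t[2:]) for e,t in blobs(q,30)])
E
```

```text
14.6 [0.5473 0.1704 0.0945] [-1.80e+02 -1.00e-01 -1.26e+01] 40.6 0.0140710578918213 [1.6 1.1 1.5]
(array([321.6, 234.3]), array([ 306,  212,   32,   46, 1025], dtype=int32))
(array([314.6, 300.9]), array([301, 290,  28,  24, 588], dtype=int32))
[(array([308.9, 211.8]), array([10,  6, 34], dtype=int32)), (array([331.9, 213. ]), array([20, 12, 55], dtype=int32)), (array([307.4, 223.3]), array([ 4, 10, 34], dtype=int32)), (array([322.2, 242.9]), array([ 17,  16, 206], dtype=int32)), (array([336.4, 250.2]), array([ 3, 19, 37], dtype=int32))]
[(array([318.5, 241.3]), array([ 16,  16, 201], dtype=int32))]
```

>>> {"fn": "play_rows", "kwargs": {"rows": [{"slide": [0,0,0],"delta_rot": [0,0,-1],"fingers": -0.68},{"slide": [0,0,0],"delta_rot": [0,0,-1],"fingers": -0.68},{"slide": [0,0,0],"delta_rot": [0,0,-1],"fingers": -0.68},{"slide": [0,0,0],"delta_rot": [0,0,0],"fingers": -0.68}]}}

```text
time_s: 15.15
tcp_pos: [0.5473, 0.1706, 0.0946]
eef_rot: [-180.0, -0.1, 1.0]
contact_force: [1.1, 1.2, 2.9]
gripper_width: 0.0143
gripper_force: 2.4
```

```bash
python3 m.py
```

```text
15.15 [0.5473 0.1706 0.0946] [-1.8e+02 -1.0e-01  1.0e+00] 54.1 0.014305090341575398 [1.1 1.2 2.9]
(array([321.5, 234.3]), array([ 306,  212,   31,   46, 1024], dtype=int32))
(array([314.7, 301.1]), array([301, 290,  28,  25, 604], dtype=int32))
[(array([333.2, 212.8]), array([11, 11, 39], dtype=int32)), (array([307. , 230.4]), array([ 4, 30, 74], dtype=int32)), (array([322.2, 242.8]), array([ 17,  16, 206], dtype=int32))]
```

>>> {"fn": "play_rows", "kwargs": {"rows": [{"slide": [0,0,0],"delta_rot": [0,0,-1],"fingers": -0.68},{"slide": [0,0,0],"delta_rot": [0,0,-1],"fingers": -0.68},{"slide": [0,0,0],"delta_rot": [0,0,-1],"fingers": -0.68},{"slide": [0,0,0],"delta_rot": [0,0,0],"fingers": -0.68}]}}

```text
time_s: 15.7
tcp_pos: [0.5465, 0.1704, 0.0941]
eef_rot: [-180.0, 0.0, 14.6]
contact_force: [-0.1, 2.7, 1.2]
gripper_width: 0.0137
gripper_force: 1.0
```

```bash
python3 m.py
```

```text
15.7 [0.5465 0.1704 0.0941] [-180.     0.    14.6] 67.8 0.013704034913797512 [-0.1  2.7  1.2]
(array([320.9, 233.7]), array([ 306,  210,   30,   48, 1042], dtype=int32))
(array([315. , 300.8]), array([302, 290,  28,  24, 598], dtype=int32))
[(array([331.9, 210.6]), array([11, 10, 36], dtype=int32)), (array([321.1, 241.5]), array([ 17,  16, 208], dtype=int32))]
```

>>> {"fn": "play_rows", "kwargs": {"rows": [{"slide": [0,0,0],"delta_rot": [0,0,-1],"fingers": -0.67},{"slide": [0,0,0],"delta_rot": [0,0,-1],"fingers": -0.67},{"slide": [0,0,0],"delta_rot": [0,0,-1],"fingers": -0.67},{"slide": [0,0,0],"delta_rot": [0,0,0],"fingers": -0.67}]}}

```text
time_s: 16.25
tcp_pos: [0.546, 0.1702, 0.0936]
eef_rot: [-180.0, 0.1, 28.4]
contact_force: [-0.6, 0.6, 0.1]
gripper_width: 0.0148
gripper_force: 0.9
```

```bash
python3 m.py
```

```text
16.25 [0.546  0.1702 0.0936] [-1.80e+02  1.00e-01  2.84e+01] 81.5 0.014759346595230094 [-0.6  0.6  0.1]
(array([321. , 232.5]), array([ 305,  205,   32,   53, 1162], dtype=int32))
(array([314.2, 295.6]), array([302, 290,  25,  13, 299], dtype=int32))
[(array([306.6, 223.2]), array([ 5, 24, 77], dtype=int32)), (array([322.3, 234.4]), array([ 16,  15, 181], dtype=int32)), (array([335.1, 248.4]), array([ 4, 24, 57], dtype=int32))]
```

>>> {"fn": "play_rows", "kwargs": {"rows": [{"slide": [0,0,0],"delta_rot": [0,0,-1],"fingers": -0.67},{"slide": [0,0,0],"delta_rot": [0,0,-1],"fingers": -0.67},{"slide": [0,0,0],"delta_rot": [0,0,-1],"fingers": -0.67},{"slide": [0,0,0],"delta_rot": [0,0,0],"fingers": -0.67}]}}

```text
time_s: 16.8
tcp_pos: [0.5462, 0.1701, 0.0939]
eef_rot: [-180.0, 0.1, 42.1]
contact_force: [-0.1, 0.7, 1.2]
gripper_width: 0.0143
gripper_force: 1.1
```

```bash
python3 m.py
```

```text
16.8 [0.5462 0.1701 0.0939] [-1.80e+02  1.00e-01  4.21e+01] 95.3 0.014283620025419955 [-0.1  0.7  1.2]
(array([321.4, 232.7]), array([ 305,  205,   32,   53, 1166], dtype=int32))
(array([314.2, 295.7]), array([302, 290,  25,  14, 306], dtype=int32))
[(array([308. , 205.8]), array([10,  8, 41], dtype=int32)), (array([306.3, 226.9]), array([ 4, 11, 34], dtype=int32)), (array([322.8, 234.7]), array([ 16,  15, 180], dtype=int32)), (array([335.2, 249.5]), array([ 4, 21, 46], dtype=int32))]
```

The dot jumped from row 241.5 to 234.4 and shrank, so the bolt dropped at tool yaw of about 15–28°. I follow it down 8 mm and turn forward.

>>> {"fn": "play_rows", "kwargs": {"rows": [{"slide": [0,0,0.02],"delta_rot": [0,0,0],"fingers": -0.67},{"slide": [0,0,0.03],"delta_rot": [0,0,0],"fingers": -0.67},{"slide": [0,0,0],"delta_rot": [0,0,1],"fingers": -0.67},{"slide": [0,0,0],"delta_rot": [0,0,1],"fingers": -0.67},{"slide": [0,0,0],"delta_rot": [0,0,1],"fingers": -0.67},{"slide": [0,0,0],"delta_rot": [0,0,1],"fingers": -0.67},{"slide": [0,0,0],"delta_rot": [0,0,1],"fingers": -0.67},{"slide": [0,0,0],"delta_rot": [0,0,1],"fingers": -0.67}]}}

```text
time_s: 17.85
tcp_pos: [0.546, 0.1702, 0.0858]
eef_rot: [180.0, 0.1, 14.6]
contact_force: [-2.2, 2.0, -0.9]
gripper_width: 0.0142
gripper_force: 2.9
```

```bash
python3 m.py
```

```text
17.85 [0.546  0.1702 0.0858] [1.80e+02 1.00e-01 1.46e+01] 67.7 0.014182770225211288 [-2.2  2.  -0.9]
(array([314.2, 233.8]), array([ 298,  210,   34,   48, 1106], dtype=int32))
(array([322.1, 300.4]), array([308, 290,  29,  24, 589], dtype=int32))
[(array([301.8, 212. ]), array([13, 13, 42], dtype=int32)), (array([328. , 210.5]), array([ 8,  7, 31], dtype=int32)), (array([329.6, 230.3]), array([ 6, 33, 89], dtype=int32)), (array([312.8, 241.4]), array([ 17,  16, 211], dtype=int32)), (array([298.9, 250.2]), array([ 4, 20, 46], dtype=int32))]
```

>>> {"fn": "play_rows", "kwargs": {"rows": [{"slide": [0,0,0],"delta_rot": [0,0,1],"fingers": -0.67},{"slide": [0,0,0],"delta_rot": [0,0,1],"fingers": -0.67},{"slide": [0,0,0],"delta_rot": [0,0,1],"fingers": -0.67},{"slide": [0,0,0],"delta_rot": [0,0,1],"fingers": -0.67},{"slide": [0,0,0],"delta_rot": [0,0,1],"fingers": -0.67},{"slide": [0,0,0],"delta_rot": [0,0,1],"fingers": -0.67},{"slide": [0,0,0],"delta_rot": [0,0,1],"fingers": -0.67},{"slide": [0,0,0],"delta_rot": [0,0,1],"fingers": -0.67}]}}

```text
time_s: 18.9
tcp_pos: [0.5463, 0.1707, 0.0857]
eef_rot: [180.0, 0.1, -22.0]
contact_force: [-0.6, 4.8, -3.6]
gripper_width: 0.0143
gripper_force: 2.8
```

```bash
python3 m.py
```

```text
18.9 [0.5463 0.1707 0.0857] [ 1.8e+02  1.0e-01 -2.2e+01] 31.1 0.014310894702230167 [-0.6  4.8 -3.6]
(array([314.4, 234. ]), array([ 299,  210,   33,   48, 1083], dtype=int32))
(array([322.2, 300.4]), array([308, 290,  29,  23, 583], dtype=int32))
[(array([327.5, 210.8]), array([11,  8, 42], dtype=int32)), (array([329.5, 230.9]), array([  6,  38, 114], dtype=int32)), (array([313.1, 241.7]), array([ 17,  16, 212], dtype=int32)), (array([299.6, 251.4]), array([ 3, 16, 31], dtype=int32))]
```

>>> {"fn": "play_rows", "kwargs": {"rows": [{"slide": [0,0,0],"delta_rot": [0,0,1],"fingers": -0.65},{"slide": [0,0,0],"delta_rot": [0,0,1],"fingers": -0.65},{"slide": [0,0,0],"delta_rot": [0,0,1],"fingers": -0.65},{"slide": [0,0,0],"delta_rot": [0,0,1],"fingers": -0.65},{"slide": [0,0,0],"delta_rot": [0,0,1],"fingers": -0.65},{"slide": [0,0,0],"delta_rot": [0,0,1],"fingers": -0.65},{"slide": [0,0,0],"delta_rot": [0,0,1],"fingers": -0.65},{"slide": [0,0,0],"delta_rot": [0,0,1],"fingers": -0.65}]}}

```text
time_s: 19.95
tcp_pos: [0.5469, 0.1706, 0.0861]
eef_rot: [-180.0, 0.0, -58.6]
contact_force: [0.6, 3.4, -3.9]
gripper_width: 0.0156
gripper_force: 2.8
```

>>> {"fn": "play_rows", "kwargs": {"rows": [{"slide": [0,0,0],"delta_rot": [0,0,1],"fingers": -0.65},{"slide": [0,0,0],"delta_rot": [0,0,1],"fingers": -0.65},{"slide": [0,0,0],"delta_rot": [0,0,1],"fingers": -0.65},{"slide": [0,0,0],"delta_rot": [0,0,1],"fingers": -0.65},{"slide": [0,0,0],"delta_rot": [0,0,1],"fingers": -0.65},{"slide": [0,0,0],"delta_rot": [0,0,1],"fingers": -0.65},{"slide": [0,0,0],"delta_rot": [0,0,1],"fingers": -0.65},{"slide": [0,0,0],"delta_rot": [0,0,1],"fingers": -0.65}]}}

```text
time_s: 20.95
tcp_pos: [0.5469, 0.1703, 0.0861]
eef_rot: [-180.0, -0.0, -95.3]
contact_force: [1.3, 1.3, -3.3]
gripper_width: 0.0153
gripper_force: 2.7
```

```bash
python3 m.py
```

```text
20.95 [0.5469 0.1703 0.0861] [-180.    -0.   -95.3] -42.1 0.015312602788008051 [ 1.3  1.3 -3.3]
(array([314.2, 234.6]), array([ 298,  211,   35,   47, 1097], dtype=int32))
(array([324. , 300.1]), array([310, 290,  28,  22, 498], dtype=int32))
[]
```

>>> {"fn": "play_rows", "kwargs": {"rows": [{"slide": [0,0,0],"delta_rot": [0,0,1],"fingers": -0.65},{"slide": [0,0,0],"delta_rot": [0,0,1],"fingers": -0.65},{"slide": [0,0,0],"delta_rot": [0,0,1],"fingers": -0.65},{"slide": [0,0,0],"delta_rot": [0,0,1],"fingers": -0.65},{"slide": [0,0,0],"delta_rot": [0,0,1],"fingers": -0.65},{"slide": [0,0,0],"delta_rot": [0,0,1],"fingers": -0.65},{"slide": [0,0,0],"delta_rot": [0,0,1],"fingers": -0.65},{"slide": [0,0,0],"delta_rot": [0,0,1],"fingers": -0.65}]}}

```text
time_s: 22.0
tcp_pos: [0.5466, 0.1701, 0.0861]
eef_rot: [180.0, -0.0, -131.9]
contact_force: [1.2, 1.3, -3.7]
gripper_width: 0.0155
gripper_force: 2.8
```

```bash
python3 m.py
```

```text
22.0 [0.5466 0.1701 0.0861] [ 180.    -0.  -131.9] -78.7 0.015524867750102016 [ 1.2  1.3 -3.7]
(array([314.4, 234.6]), array([ 298,  211,   35,   47, 1096], dtype=int32))
(array([324.1, 299.8]), array([310, 290,  28,  21, 475], dtype=int32))
[]
```

The bolt seems not to sink with the turning (pads carry about 3.7 N), so I loosen the fingers to let it down.

>>> {"fn": "play_rows", "kwargs": {"rows": [{"slide": [0,0,0],"delta_rot": [0,0,0],"fingers": -0.5},{"slide": [0,0,0],"delta_rot": [0,0,0],"fingers": -0.4},{"slide": [0,0,0],"delta_rot": [0,0,0],"fingers": -0.4}]}}

```text
time_s: 22.42
tcp_pos: [0.5468, 0.1703, 0.0868]
eef_rot: [-180.0, 0.0, -131.8]
contact_force: [-1.0, 0.8, 0.8]
gripper_width: 0.026
gripper_force: 0.0
```

```bash
python3 m.py; python3 - <<'E'
from h import *
cv2.imwrite('pics/w4.png',cv2.resize(cam("wrist")['image'][180:330,220:420],None,fx=3,fy=3))
E
```

```text
22.425 [0.5468 0.1703 0.0868] [-180.     0.  -131.8] -78.7 0.0259886567301761 [-1.   0.8  0.8]
(array([314.8, 233.8]), array([ 299,  209,   34,   49, 1107], dtype=int32))
(array([324. , 298.8]), array([311, 291,  27,  19, 418], dtype=int32))
[]
```

View pics/w4.png

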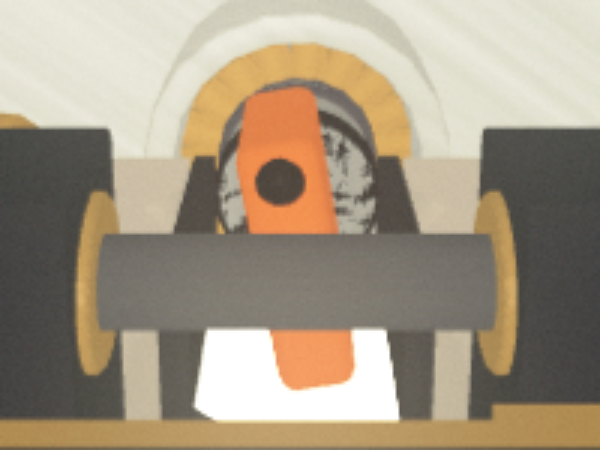

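Crop shows the dot at (280,182), the wing lagging the tool by about 8°, free of the pads. I open wider, rotate the tool back half a turn and regrip.

>>> {"fn": "play_rows", "kwargs": {"rows": [{"slide": [0,0,0],"delta_rot": [0,0,0],"fingers": 0.2},{"slide": [0,0,0],"delta_rot": [0,0,0],"fingers": 0.2},{"slide": [0,0,0],"delta_rot": [0,0,0],"fingers": 0.2},{"slide": [0,0,0],"delta_rot": [0,0,-1],"fingers": 0.2},{"slide": [0,0,0],"delta_rot": [0,0,-1],"fingers": 0.2},{"slide": [0,0,0],"delta_rot": [0,0,-1],"fingers": 0.2},{"slide": [0,0,0],"delta_rot": [0,0,-1],"fingers": 0.2}]}}

```text
time_s: 23.4
tcp_pos: [0.5468, 0.1705, 0.0867]
eef_rot: [-180.0, 0.0, -113.4]
contact_force: [-0.1, -0.5, 0.0]
gripper_width: 0.0529
gripper_force: 0.0
```

>>> {"fn": "play_rows", "kwargs": {"rows": [{"slide": [0,0,0],"delta_rot": [0,0,-1],"fingers": 0.2},{"slide": [0,0,0],"delta_rot": [0,0,-1],"fingers": 0.2},{"slide": [0,0,0],"delta_rot": [0,0,-1],"fingers": 0.2},{"slide": [0,0,0],"delta_rot": [0,0,-1],"fingers": 0.2},{"slide": [0,0,0],"delta_rot": [0,0,-1],"fingers": 0.2},{"slide": [0,0,0],"delta_rot": [0,0,-1],"fingers": 0.2},{"slide": [0,0,0],"delta_rot": [0,0,-1],"fingers": 0.2},{"slide": [0,0,0],"delta_rot": [0,0,-1],"fingers": 0.2}]}}

```text
time_s: 24.4
tcp_pos: [0.5468, 0.1704, 0.0867]
eef_rot: [180.0, -0.0, -76.7]
contact_force: [-0.6, 0.6, 0.4]
gripper_width: 0.0523
gripper_force: 0.0
```

>>> {"fn": "play_rows", "kwargs": {"rows": [{"slide": [0,0,0],"delta_rot": [0,0,-1],"fingers": 0.2},{"slide": [0,0,0],"delta_rot": [0,0,-1],"fingers": 0.2},{"slide": [0,0,0],"delta_rot": [0,0,-1],"fingers": 0.2},{"slide": [0,0,0],"delta_rot": [0,0,-1],"fingers": 0.2},{"slide": [0,0,0],"delta_rot": [0,0,-1],"fingers": 0.2},{"slide": [0,0,0],"delta_rot": [0,0,-1],"fingers": 0.2},{"slide": [0,0,0],"delta_rot": [0,0,-1],"fingers": 0.2},{"slide": [0,0,0],"delta_rot": [0,0,-1],"fingers": 0.2}]}}

```text
time_s: 25.4
tcp_pos: [0.5467, 0.1704, 0.0867]
eef_rot: [180.0, 0.0, -40.1]
contact_force: [1.4, -0.7, 0.9]
gripper_width: 0.0523
gripper_force: 0.0
```

>>> {"fn": "play_rows", "kwargs": {"rows": [{"slide": [0,0,0],"delta_rot": [0,0,-1],"fingers": 0.2},{"slide": [0,0,0],"delta_rot": [0,0,-1],"fingers": 0.2},{"slide": [0,0,0],"delta_rot": [0,0,-1],"fingers": 0.2},{"slide": [0,0,0],"delta_rot": [0,0,-1],"fingers": 0.2},{"slide": [0,0,0],"delta_rot": [0,0,-1],"fingers": 0.2},{"slide": [0,0,0],"delta_rot": [0,0,-1],"fingers": 0.2},{"slide": [0,0,0],"delta_rot": [0,0,-1],"fingers": 0.2},{"slide": [0,0,0],"delta_rot": [0,0,-1],"fingers": 0.2}]}}

```text
time_s: 26.4
tcp_pos: [0.5468, 0.1704, 0.0867]
eef_rot: [180.0, 0.0, -3.4]
contact_force: [-0.3, -0.6, 0.6]
gripper_width: 0.0525
gripper_force: 0.0
```

>>> {"fn": "play_rows", "kwargs": {"rows": [{"slide": [0,0,0],"delta_rot": [0,0,-1],"fingers": 0.2},{"slide": [0,0,0],"delta_rot": [0,0,-1],"fingers": 0.2},{"slide": [0,0,0],"delta_rot": [0,0,-1],"fingers": 0.2},{"slide": [0,0,0],"delta_rot": [0,0,-1],"fingers": 0.2},{"slide": [0,0,0],"delta_rot": [0,0,-1],"fingers": 0.2},{"slide": [0,0,0],"delta_rot": [0,0,-1],"fingers": 0.2},{"slide": [0,0,0],"delta_rot": [0,0,-1],"fingers": 0.2},{"slide": [0,0,0],"delta_rot": [0,0,-1],"fingers": 0.2}]}}

```text
time_s: 27.4
tcp_pos: [0.5468, 0.1704, 0.0866]
eef_rot: [-180.0, 0.0, 33.3]
contact_force: [0.2, 0.4, -0.1]
gripper_width: 0.0524
gripper_force: 0.0
```

>>> {"fn": "play_rows", "kwargs": {"rows": [{"slide": [0,0,0],"delta_rot": [0,0,-1],"fingers": 0.2},{"slide": [0,0,0],"delta_rot": [0,0,-1],"fingers": 0.2},{"slide": [0,0,0],"delta_rot": [0,0,-1],"fingers": 0.2},{"slide": [0,0,0],"delta_rot": [0,0,0],"fingers": 0.2},{"slide": [0,0,0],"delta_rot": [0,0,0],"fingers": 0.2}]}}

```text
time_s: 28.02
tcp_pos: [0.5468, 0.1705, 0.0866]
eef_rot: [180.0, 0.0, 46.8]
contact_force: [0.4, -0.0, -0.5]
gripper_width: 0.053
gripper_force: 0.0
```

```bash
python3 m.py; python3 - <<'E'
from h import *
cv2.imwrite('pics/w5.png',cv2.resize(cam("wrist")['image'][180:330,220:420],None,fx=3,fy=3))
E
```

```text
28.025 [0.5468 0.1705 0.0866] [180.    0.   46.8] 99.9 0.0530443065716044 [ 0.4 -0.  -0.5]
(array([313.3, 234.9]), array([ 297,  209,   35,   49, 1342], dtype=int32))
(array([324.2, 297.6]), array([310, 290,  29,  20, 300], dtype=int32))
[(array([328.4, 219.7]), array([ 7, 10, 42], dtype=int32))]
```

View pics/w5.png

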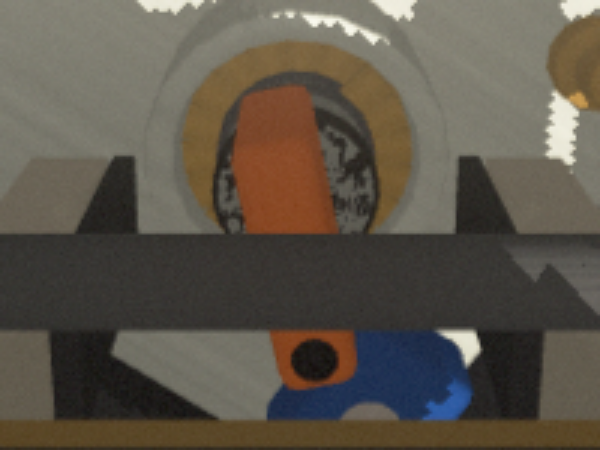

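Crop shows the wing, dot now at the rear (315,360), lying inside the open fingers and lagging about 9°. I close loosely and turn forward about 46 rows, following down.

>>> {"fn": "play_rows", "kwargs": {"rows": [{"slide": [0,0,0],"delta_rot": [0,0,0],"fingers": -0.4},{"slide": [0,0,0],"delta_rot": [0,0,0],"fingers": -0.66},{"slide": [0,0,0],"delta_rot": [0,0,0],"fingers": -0.66},{"slide": [0,0,0],"delta_rot": [0,0,0],"fingers": -0.66},{"slide": [0,0,0],"delta_rot": [0,0,1],"fingers": -0.66},{"slide": [0,0,0],"delta_rot": [0,0,1],"fingers": -0.66},{"slide": [0,0,0],"delta_rot": [0,0,1],"fingers": -0.66},{"slide": [0,0,0],"delta_rot": [0,0,1],"fingers": -0.66}]}}

```text
time_s: 29.12
tcp_pos: [0.5467, 0.1705, 0.0864]
eef_rot: [-180.0, 0.0, 28.4]
contact_force: [2.3, 1.1, -1.9]
gripper_width: 0.0155
gripper_force: 4.5
```

>>> {"fn": "play_rows", "kwargs": {"rows": [{"slide": [0,0,0.002],"delta_rot": [0,0,1],"fingers": -0.66},{"slide": [0,0,0.002],"delta_rot": [0,0,1],"fingers": -0.66},{"slide": [0,0,0.002],"delta_rot": [0,0,1],"fingers": -0.66},{"slide": [0,0,0.002],"delta_rot": [0,0,1],"fingers": -0.66},{"slide": [0,0,0.002],"delta_rot": [0,0,1],"fingers": -0.66},{"slide": [0,0,0.002],"delta_rot": [0,0,1],"fingers": -0.66},{"slide": [0,0,0.002],"delta_rot": [0,0,1],"fingers": -0.66},{"slide": [0,0,0.002],"delta_rot": [0,0,1],"fingers": -0.66}]}}

```text
time_s: 30.12
tcp_pos: [0.5468, 0.1706, 0.085]
eef_rot: [-180.0, -0.0, -8.3]
contact_force: [-3.0, -0.0, 6.3]
gripper_width: 0.0165
gripper_force: 5.0
```

>>> {"fn": "play_rows", "kwargs": {"rows": [{"slide": [0,0,0.001],"delta_rot": [0,0,1],"fingers": -0.66},{"slide": [0,0,0.001],"delta_rot": [0,0,1],"fingers": -0.66},{"slide": [0,0,0.001],"delta_rot": [0,0,1],"fingers": -0.66},{"slide": [0,0,0.001],"delta_rot": [0,0,1],"fingers": -0.66},{"slide": [0,0,0.001],"delta_rot": [0,0,1],"fingers": -0.66},{"slide": [0,0,0.001],"delta_rot": [0,0,1],"fingers": -0.66},{"slide": [0,0,0.001],"delta_rot": [0,0,1],"fingers": -0.66},{"slide": [0,0,0.001],"delta_rot": [0,0,1],"fingers": -0.66}]}}

```text
time_s: 31.12
tcp_pos: [0.5469, 0.1706, 0.0839]
eef_rot: [-180.0, -0.0, -44.9]
contact_force: [-3.0, 0.3, 5.6]
gripper_width: 0.016
gripper_force: 5.2
```

```bash
python3 m.py
```

```text
31.125 [0.5469 0.1706 0.0839] [-180.    -0.   -44.9] 8.2 0.016004367675138038 [-3.   0.3  5.6]
(array([312.9, 235.5]), array([ 296,  210,   37,   48, 1361], dtype=int32))
(array([324.2, 297.9]), array([311, 290,  28,  21, 303], dtype=int32))
[(array([328.1, 219.6]), array([ 9,  8, 47], dtype=int32)), (array([297.5, 250.5]), array([ 6, 19, 62], dtype=int32))]
```

>>> {"fn": "play_rows", "kwargs": {"rows": [{"slide": [0,0,0],"delta_rot": [0,0,1],"fingers": -0.65},{"slide": [0,0,0],"delta_rot": [0,0,1],"fingers": -0.65},{"slide": [0,0,0],"delta_rot": [0,0,1],"fingers": -0.65},{"slide": [0,0,0],"delta_rot": [0,0,1],"fingers": -0.65},{"slide": [0,0,0],"delta_rot": [0,0,1],"fingers": -0.65},{"slide": [0,0,0],"delta_rot": [0,0,1],"fingers": -0.65},{"slide": [0,0,0],"delta_rot": [0,0,1],"fingers": -0.65},{"slide": [0,0,0],"delta_rot": [0,0,1],"fingers": -0.65}]}}

```text
time_s: 32.17
tcp_pos: [0.5469, 0.1706, 0.0832]
eef_rot: [-180.0, 0.0, -81.6]
contact_force: [0.3, 0.2, 0.1]
gripper_width: 0.0153
gripper_force: 4.9
```

>>> {"fn": "play_rows", "kwargs": {"rows": [{"slide": [0,0,0],"delta_rot": [0,0,1],"fingers": -0.65},{"slide": [0,0,0],"delta_rot": [0,0,1],"fingers": -0.65},{"slide": [0,0,0],"delta_rot": [0,0,1],"fingers": -0.65},{"slide": [0,0,0],"delta_rot": [0,0,1],"fingers": -0.65},{"slide": [0,0,0],"delta_rot": [0,0,1],"fingers": -0.65},{"slide": [0,0,0],"delta_rot": [0,0,1],"fingers": -0.65},{"slide": [0,0,0],"delta_rot": [0,0,1],"fingers": -0.65},{"slide": [0,0,0],"delta_rot": [0,0,1],"fingers": -0.65}]}}

```text
time_s: 33.17
tcp_pos: [0.5468, 0.1705, 0.0827]
eef_rot: [180.0, 0.0, -118.3]
contact_force: [1.9, 0.4, -4.0]
gripper_width: 0.0155
gripper_force: 3.5
```

>>> {"fn": "play_rows", "kwargs": {"rows": [{"slide": [0,0,0],"delta_rot": [0,0,1],"fingers": -0.65},{"slide": [0,0,0],"delta_rot": [0,0,1],"fingers": -0.65},{"slide": [0,0,0],"delta_rot": [0,0,1],"fingers": -0.65},{"slide": [0,0,0],"delta_rot": [0,0,1],"fingers": -0.65},{"slide": [0,0,0],"delta_rot": [0,0,1],"fingers": -0.65},{"slide": [0,0,0],"delta_rot": [0,0,1],"fingers": -0.65},{"slide": [0,0,0],"delta_rot": [0,0,1],"fingers": -0.65},{"slide": [0,0,0],"delta_rot": [0,0,1],"fingers": -0.65}]}}

```text
time_s: 34.17
tcp_pos: [0.5466, 0.1705, 0.0826]
eef_rot: [180.0, -0.0, -155.0]
contact_force: [0.9, 0.6, -3.5]
gripper_width: 0.0151
gripper_force: 2.7
```

>>> {"fn": "play_rows", "kwargs": {"rows": [{"slide": [0,0,0],"delta_rot": [0,0,1],"fingers": -0.65},{"slide": [0,0,0],"delta_rot": [0,0,1],"fingers": -0.65},{"slide": [0,0,0],"delta_rot": [0,0,0],"fingers": -0.5},{"slide": [0,0,0],"delta_rot": [0,0,0],"fingers": -0.4},{"slide": [0,0,0],"delta_rot": [0,0,0],"fingers": -0.4},{"slide": [0,0,0],"delta_rot": [0,0,0],"fingers": -0.4}]}}

```text
time_s: 34.92
tcp_pos: [0.5468, 0.1705, 0.0832]
eef_rot: [180.0, 0.0, -163.9]
contact_force: [0.3, -0.6, -0.2]
gripper_width: 0.0262
gripper_force: 0.0
```

```bash
python3 m.py; python3 - <<'E'
from h import *
cv2.imwrite('pics/w6.png',cv2.resize(cam("wrist")['image'][180:330,220:420],None,fx=3,fy=3))
E
```

```text
34.925 [0.5468 0.1705 0.0832] [ 180.     0.  -163.9] -110.8 0.026246756945413296 [ 0.3 -0.6 -0.2]
(array([314.6, 234.4]), array([ 299,  208,   34,   50, 1340], dtype=int32))
(array([324. , 297.2]), array([311, 290,  27,  18, 227], dtype=int32))
[(array([329. , 219.6]), array([ 7,  8, 42], dtype=int32))]
```

View pics/w6.png

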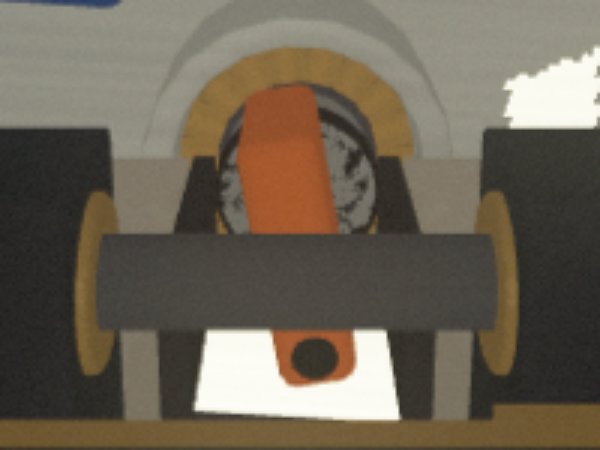

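Crop shows the wing still free and centred, dot at rear (315,357). It is about one turn forward of the drop. Close and hold.

>>> {"fn": "play_rows", "kwargs": {"rows": [{"slide": [0,0,0],"delta_rot": [0,0,0],"fingers": -0.7},{"slide": [0,0,0],"delta_rot": [0,0,0],"fingers": -1},{"slide": [0,0,0],"delta_rot": [0,0,0],"fingers": -1},{"slide": [0,0,0],"delta_rot": [0,0,0],"fingers": -1},{"slide": [0,0,0],"delta_rot": [0,0,0],"fingers": -1},{"slide": [0,0,0],"delta_rot": [0,0,0],"fingers": -1},{"slide": [0,0,0],"delta_rot": [0,0,0],"fingers": -1},{"slide": [0,0,0],"delta_rot": [0,0,0],"fingers": -1}], "squeeze": 12}}

```text
time_s: 36.02
tcp_pos: [0.5467, 0.1706, 0.083]
eef_rot: [180.0, 0.0, -164.0]
contact_force: [0.7, 2.9, -2.8]
gripper_width: 0.0121
gripper_force: 12.0
```

```bash
python3 m.py; python3 - <<'E'
from h import *
a=cam("scene");b=cam("side");P=[]
for c in(a,b):
    x,y=proj(c,(.534,-.257,.132));P.append(min(blobs(mask(c,(100,120,50),(130,255,255)),20),key=lambda t:np.hypot(*(t[0]-(x,y))))[0])
print(tri(a,P[0],b,P[1]),r.get_state()['gripper_force'],r.get_state()['gripper_width'])
E
```

```text
36.025 [0.5467 0.1706 0.083 ] [ 180.    0. -164.] -110.8 0.012091304990272727 [ 0.7  2.9 -2.8]
(array([318.5, 234. ]), array([ 305,  209,   28,   49, 1299], dtype=int32))
(array([318.1, 297.3]), array([306, 290,  26,  18, 264], dtype=int32))
[]
[ 0.53301425 -0.25617202  0.13758977] 11.989585608243942 0.011794083666658607
```

```bash
python3 -c "
from plant import r
print(r.close_job())"
```

```text
the job is handed in; nothing more can be done
None
```

The job is handed in, though it returned no verdict: the bottle stands upright in the tray, and the bolt, dropped into its thread and turned about one full turn forward by my camera estimate, is still gripped at the wing with 12 N.

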